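Close the water union on the coffee bar's filter manifold

TASK

The captive brass hex nut on the bar's water manifold has been left loose. Run it down clockwise with the fingers until it is hand tight, then fit the spanner that matches it and tighten the nut clockwise to its final stop; only the spanner may do this last tightening, and the spanner may not be used before. Lay the spanner back flat on the wooden rest across both its bars, let go, and do not disturb the small spanner, the jug, the jar or the tin.

Things in the scene. Friction and masses are not known exactly. Their poses are not given: they have to be found in the camera images.
- union: Fixed brass water manifold. Origin: on the counter, under the nut's vertical axis; z up. Steel plate: x -55 to 175 mm, y +-50, 10 high; brass bar: x -40 to 160, y +-23, top at 40 mm; pipe stub along -x to x = -70, top at 31 mm. Above the nut only a tailpiece, radius 17, dome top at 101 mm. Jug, jar and tin stand about 165 mm from the nut axis on the +y, -y and -x sides, in any order.
- canister_foot (a point): Foot of the white filter canister axis, on the counter: at x = 130 mm, y = 0 of the manifold. The canister is fixed, radius 37 mm, its top 160 mm above the counter.
- nut (a joint): Free-running turn of the nut, rad; grows clockwise seen from above, 0 to 2.4. At 2.4 the nut is hand tight. Light friction (about 0.12 N m). It starts between 0 and 1.0, stays where it is left, and its height does not change.
- snug (a joint): Further clockwise turn of the same nut beyond hand tight, rad, 0 to 0.55; starts at 0, 0.55 is the final stop. Stiff: about 0.6 N m is needed, and it stays where it is left. The nut's total turn is the sum of both joints.
- nut_hex (a point): Centre of the brass hex nut (69 mm above the counter); turns with the nut. Nut: 50 mm across flats, 58 mm across corners, 26 mm high (56 to 82 mm above the counter). z up; its y axis points to the middle of a flat, its x axis to a corner; flats face y and y +-60 degrees. Seen from above, its x axis stands 0.18 rad minus (nut + snug) counter-clockwise of the manifold's x axis.
- spanner: The matching flat steel open-ended spanner, 12 mm thick, 0.3 kg, loose. Origin: on its underside at the jaw centre (the nut's axis when fitted); z up. Mouth opens to +x; handle: bar 24 mm wide (y), x = -50 to -165. Jaw faces at y = +-26.5 (3 mm play on the nut), closed at x = -32, flared tips; head x -52 to 32, y +-43 mm. Fits when its y axis faces a flat; about 6 degrees of play each way.
- spanner_small: A second, smaller spanner of the same kind with a 34 mm jaw, too small for the nut; tail at x = -150, head about 60 mm wide, handle 22 mm wide. A bystander. The two spanners may lie in either place on the rest.
- rack: Fixed dark wooden spanner rest, board 250 (x) x 200 (y) x 8 mm with two cross bars along y, tops 30 mm above the counter, centred at x = 33 (34 wide) and x = -78 (20 wide). Origin: on the counter at its centre. The spanners lie on the bars roughly along x, jaws at about x = 65, y = +50 and -50 mm.
- jug: Bystander: open round steel milk jug, radius 38, 100 mm tall, origin under its centre.
- jar: Bystander: white ceramic jar with steel lid, radius 35, 110 mm tall, origin under its centre.
- tin: Bystander: flat aluminium tin, radius 38, 34 mm tall, origin under its centre; the spanner passes above it.
Mind the look-alikes: they are no part of the job. Leave any orange or turquoise look-alike of the spanner alone.

How it is judged (in metres and radians):
On the way, in this order (a step that is already met when the one before it is completed fails the run):
1. the nut is hand tight (nut joint above 2.25), turned without the spanner (value of joint nut above 2.25 rad and value of joint snug below 0.3 rad), for 0.2 s.
2. the nut is tightened with the spanner on it (snug joint above 0.43) (value of joint snug above 0.43 rad and contact force between spanner and union above 1 N), for 0.05 s.
At the end, for the whole second after the job is handed in: The nut joint is above 2.2 rad and the snug joint above 0.43 rad; the spanner lies flat (within 0.1 rad) and at rest on both bars of the wooden rest: its origin at x 20 to 110 mm, y within 90 mm and height 25 to 36 mm in the rest's frame (value of joint nut above 2.2 rad and value of joint snug above 0.43 rad and z of spanner in the frame of rack between 0.025 and 0.036 m and x of spanner in the frame of rack between 0.02 and 0.11 m and y of spanner in the frame of rack between -0.09 and 0.09 m and angle between spanner's own z axis and vertical below 0.1 rad and linear speed of spanner below 0.02 m/s and angular speed of spanner below 0.1 rad/s); the robot touches nothing.
It fails at once if the fingers turn the nut well past hand tight (touching the manifold or nut while snug is between 0.3 and 0.43) (value of joint snug between 0.3 and 0.43 rad and contact force between the fingers and union above 2 N).
It fails at once if the spanner is put to the nut before it is hand tight (nut joint below 2.1) (contact force between spanner and union above 2 N and value of joint nut below 2.1 rad).
It fails at once if the jug, jar, tin or small spanner is moved more than 20 mm or tipped (distance of any of jug, jar, tin, spanner_small from where it was at the start of the episode above 0.02 m or angle between any of jug, jar, tin, spanner_small's own z axis and vertical above 0.3 rad).
It also fails if it takes over 72 s, if anything falls off the work surface, if the arm or the gripper's body presses on something with over 40 N, if the wrist force passes 120 N, or if a joint passes its speed limit or range.

ROBOT

A 6-joint arm with a two-finger parallel gripper is mounted at the origin on the work surface. World frame = base frame: x ahead of the robot, y to its left, z up, the work surface at z = 0. Lengths are in m, angles in degrees, forces in N, time in s.
With the tool pointing down it reaches from about 0.375 to 0.9 m from the base axis. Payload 3.1 kg.
Tool frame: the origin (TCP) lies at the very end of the fingers, on their centre line; the grasp point (between the pads) lies 19 mm behind it (bot.hold_point_z is the z of the grasp point in the tool frame, in m); z points along the fingers, y is the line along which they close (so a half turn about z gives the same grasp; the last joint's range is limited). The gripper opens to 87 mm and grips with 3 to 60 N. Pads are 19 mm wide; open, the fingers measure 117 mm over their backs; the gripper's body (75 mm by 190 mm) begins 51 mm behind the grasp point.
Start: joints at [-78.81, 30.224, 82.088, -0, 67.689, -10.227], TCP at [0.228, -0.582, 0.223] pointing down, gripper open.
Joint ranges: [-176.69, 176.69], [-43.24, 126.21], [12.49, 139.97], [-82, 262], [0, 151.66], [-163.58, 163.58]. Speed limits (degrees/s): [159.86, 159.86, 180, 180, 180, 180].

INTERFACE

Orientations are given as a 3x3 rotation matrix whose columns are the frame's x, y, z axes.
In Python, from rig import bot, capture, camera_model gives the robot as it stands.
- The arm moves only by the tool apply_moves, never from a script. Its argument "plan" is text: rows parted by semicolons, each of 6 numbers parted by spaces: the shift along the tool's x, y, z in units of 0.05 m (1.0 is 0.05 m), then the turn, a rotation vector about the tool's x, y, z in units of 360 degrees (1.0 is 360 degrees). In form: dx dy dz ax ay az; .... A call has 1 to 10 rows; each row shifts and turns the commanded pose from where the row before left it, along the tool's axes as they then stand; what a row does not reach is not made up. A row lasts 1/12 s, in which the tool goes at most 41.7 mm and 7.16 degrees, less where a joint would pass 70% of its speed; a pose out of reach is approached as far as the arm can. A call with a number of a shift or a turn outside -1 to 1 is refused whole. A call with a gripper value outside its range is refused whole. "gripper" is the gripper command: -1 is shut, 1 is fully open, values between are in proportion, set as the call begins (left out, the last holds). The fingers move at their own pace and stop on an object; the grip force is fixed at half the most. Time passes only in rows, so rows that do not move let the fingers close. It gives the time, the measured TCP pose, the force, the opening and the grip force at its end, in the units of the state.
- bot.read_state(): the state, without advancing time (a new reading comes with each control period).
- capture(name): name is "scene" or "top"; returns the picture (384x512x3 uint8, red, green, blue); there is no depth.
- camera_model(name): a dict with "vertical_fov" (degrees; the focal length in pixels is half the picture's height over the tangent of half this angle, whatever the lens; pixels are square), "cx", "cy" (the principal point, pixels), "position" and "rotation" of the camera in the world. Camera axes: x right, y down, z forward; pixel columns grow to the right and rows downward; lengths in m; the calibration is good to about 2 mm. A picture is of the moment at which its call begins. camera_model takes no time and is no camera call.
- bot.hand_in(): hands the job in; it is judged then, once.
The state is a dict: "time_s": time; "joint_positions": joint angles; "qvel": joint speeds; "tau": joint torques, N m; "position": TCP position; "tcp_rot": TCP orientation; "force": force on the tool from outside, world axes, zero at the start; "moment": the same for the moment, N m; "opening": opening from 0.0 (shut) to 1.0 (fully open); "grasp_force": force on a finger pad.
Only numpy, scipy, OpenCV 4.12 (cv2) and the standard library are available. Lean on these libraries where they do the work, as an engineer would, in place of code of your own. Each camera call takes 0.05 s, during which the arm holds its last target. There are 200 camera calls.

## Working session

There is one attempt and no reset: what is moved stays moved. The work goes in short steps, Python scripts to look and compute and a tool call to move; the robot and the scene stay as the last step left them, time stands still between calls to the robot, and variables do not carry over. Pictures are saved under pics/ and viewed, at most 10 in all, crops included, and the job is handed in when it is done.

Besides the shell and the picture viewer there is one more tool, called after "Emit:" by a JSON object that holds its "name" and its "arguments", one argument or row to a line. apply_moves: Moves the arm, as the interface text tells. Its arguments: {"type":"object","properties":{"plan":{"type":"string"},"gripper":{"type":"number"}},"required":["plan"]}

```bash
ls; mkdir -p pics
python3 - <<'E'
from rig import bot, capture, camera_model
import cv2
for n in ("scene","top"):
    im=capture(n); cv2.imwrite(f"pics/{n}0.png",im[:,:,::-1]); print(n,camera_model(n))
s=bot.read_state(); print(s['time_s'],s['position'],s['tcp_rot'],s['opening'],bot.hold_point_z)
E
```

```text
pics
scene {'vertical_fov': 42.69272789990343, 'cx': 254.0524863519359, 'cy': 186.83402875627996, 'position': array([ 1.55585277, -0.20094508,  0.98689133]), 'rotation': array([[ 0.21366487,  0.63210545, -0.74484228],
       [ 0.9766733 , -0.12154122,  0.17702258],
       [ 0.0213679 , -0.76529108, -0.6433296 ]])}
top {'vertical_fov': 46.66064215001962, 'cx': 244.16593960735338, 'cy': 196.6390521460834, 'position': array([0.36607457, 0.05478471, 1.5184686 ]), 'rotation': array([[-0.01700767, -0.99392854,  0.1087051 ],
       [-0.99983123,  0.01766182,  0.00505754],
       [-0.00694677, -0.10860073, -0.99406118]])}
0.1 [ 0.22810304 -0.58118638  0.22167865] [[ 9.30944163e-01  3.65161333e-01 -4.06724829e-04]
 [ 3.65161435e-01 -9.30942348e-01  1.86292487e-03]
 [ 3.01630763e-04 -1.88279926e-03 -9.99998182e-01]] 1.001354598198105 -0.0187
```

View pics/scene0.png

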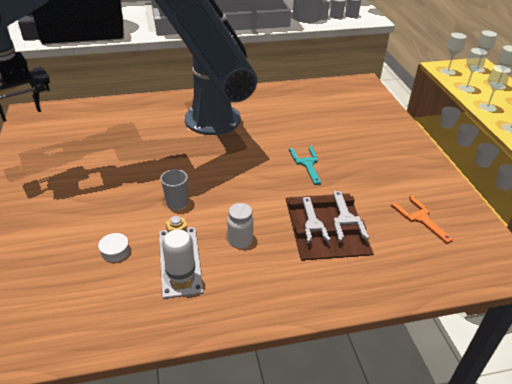

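View pics/top0.png

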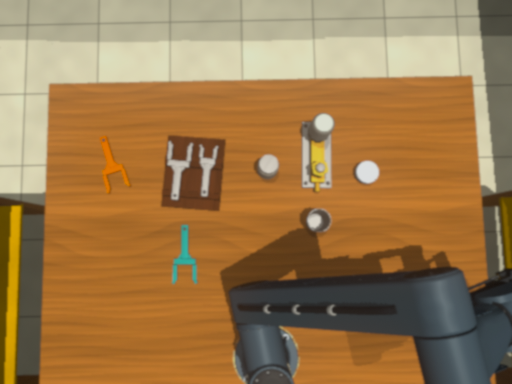

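The scene view shows the manifold at about (180,250), with the jug at (175,190), the jar at (240,225) and the tin at (115,247). The rest is at (328,225). In the top view the rest is at (195,172) with the larger spanner on the left at (180,165), and the nut is near (318,170). I'll zoom in next.

Run:
```python
import cv2
a=cv2.imread("pics/top0.png"); cv2.imwrite("pics/c1.png",cv2.resize(a[100:240,155:395],None,fx=3.3,fy=3.3,interpolation=cv2.INTER_CUBIC))
b=cv2.imread("pics/scene0.png"); cv2.imwrite("pics/c2.png",cv2.resize(b[165:305,90:385][:, :],None,fx=2.7,fy=2.7,interpolation=cv2.INTER_CUBIC))
```

```text
(no output)
```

View pics/c1.png

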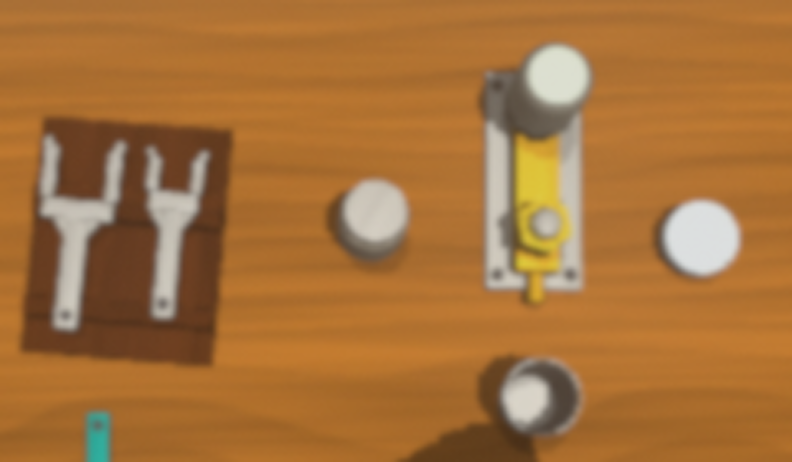

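View pics/c2.png

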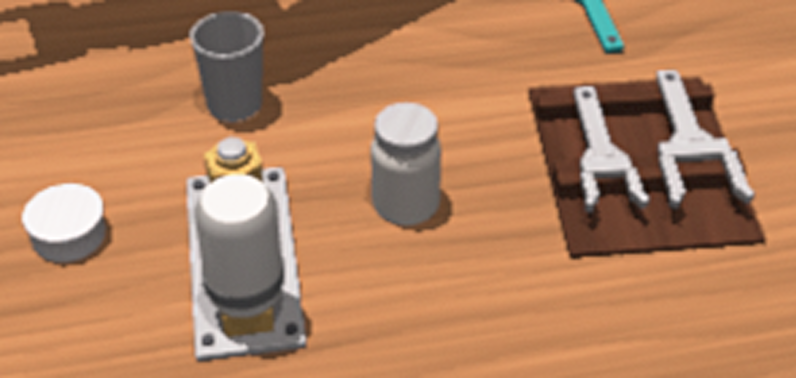

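The top crop shows the big spanner at left, with jaw tips at crop (47,135) and (122,140) and its tail at (65,330). The tailpiece dome is at (545,222), and the plate's near edge runs from (486,290) to (582,290). The jug is below the manifold, the jar left and the tin right. Now I'll turn these into positions.

```bash
cat > h.py <<'E'
import numpy as np, cv2
from rig import bot, capture, camera_model
def proj(n,P):
    m=camera_model(n); f=192/np.tan(np.radians(m['vertical_fov']/2))
    c=(np.atleast_2d(P)-m['position'])@m['rotation']
    return np.c_[m['cx']+f*c[:,0]/c[:,2], m['cy']+f*c[:,1]/c[:,2]]
def ray(n,uv,z):
    m=camera_model(n); f=192/np.tan(np.radians(m['vertical_fov']/2)); uv=np.atleast_2d(uv).astype(float)
    d=np.c_[(uv[:,0]-m['cx'])/f,(uv[:,1]-m['cy'])/f,np.ones(len(uv))]@m['rotation'].T
    return m['position']+d*((z-m['position'][2])/d[:,2])[:,None]
E
python3 - <<'E'
from h import *
np.set_printoptions(precision=4,suppress=True)
a=cv2.imread("pics/top0.png"); hsv=cv2.cvtColor(a,cv2.COLOR_BGR2HSV)
H,S,V=[hsv[...,i].astype(int) for i in range(3)]
w=np.zeros(H.shape,bool); w[125:222,155:230]=1
rk=(((V<125)|(S<70))&w).astype(np.uint8)
cs,_=cv2.findContours(rk,0,2); c=max(cs,key=cv2.contourArea); P=ray("top",c[:,0]+0.0,0.008)
(cx,cy),sz,an=cv2.minAreaRect((P[:,:2]*1000).astype(np.float32)); print("rack",cx,cy,sz,an)
g=((S<70)&(V>120))
gm=(g&w).astype(np.uint8); cs,_=cv2.findContours(gm,0,2)
for c in sorted(cs,key=cv2.contourArea)[-2:]:
    P=ray("top",c[:,0],0.042)[:,:2]*1000; r=cv2.minAreaRect(P.astype(np.float32)); print("sp",cv2.contourArea(c),r, np.round(cv2.boxPoints(r),1).tolist())
# objects
wm=np.zeros(H.shape,bool); wm[100:240,240:390]=1
cs,_=cv2.findContours((g&wm).astype(np.uint8),0,2)
for c in cs:
    if cv2.contourArea(c)>20:
        (x,y),r=cv2.minEnclosingCircle(c); print("obj",x,y,r,cv2.contourArea(c),[ray("top",(x,y),z)[0,:2] for z in(.01,.034,.1,.11,.16)])
for n,u in(("crop tail",(545,222)),("hl",(497,275)),("hr",(571,275)),("ul",(487,72)),("hul",(497,86)),("ll",(486,290)),("lr",(582,290)),("can",(558,75)),("jar",(375,211)),("tin",(701,237)),("jug",(541,397))):
    uv=np.array(u)/3.3+(155,100)-0.35
    print(n,uv,[ray("top",uv,z)[0,:2] for z in(.01,.034,.101,.11,.16)])
E
```

```text
rack 617.8635864257812 236.62860107421875 (201.5655975341797, 246.77296447753906) 84.66364288330078
sp 405.5 ((618.725341796875, 182.48114013671875), (60.896480560302734, 173.70376586914062), 89.40535736083984) [[531.5999755859375, 152.89999389648438], [705.2999877929688, 151.10000610351562], [705.9000244140625, 212.0], [532.2000122070312, 213.8000030517578]]
sp 531.0 ((620.675537109375, 283.6724853515625), (83.4306869506836, 196.2718505859375), 84.98286437988281) [[519.2999877929688, 250.6999969482422], [714.7999877929688, 233.5], [722.0999755859375, 316.6000061035156], [526.5999755859375, 333.79998779296875]]
obj 314.0 219.0 10.198139190673828 186.5 [array([ 0.4507, -0.1727]), array([ 0.4493, -0.1691]), array([ 0.4456, -0.1591]), array([ 0.4451, -0.1576]), array([ 0.4423, -0.1501])]
obj 320.1363525390625 167.22727966308594 3.8704264163970947 37.0 [array([ 0.6279, -0.1998]), array([ 0.6237, -0.1957]), array([ 0.6122, -0.1846]), array([ 0.6105, -0.1829]), array([ 0.6018, -0.1745])]
obj 366.7173767089844 171.5 11.813125610351562 397.0 [array([ 0.6101, -0.3585]), array([ 0.6063, -0.351
[... 1713 characters left out ...]
169]), array([ 0.5444, -0.2152]), array([ 0.538 , -0.2056])]
can [323.7409 122.3773] [array([ 0.7851, -0.2178]), array([ 0.7785, -0.2135]), array([ 0.7599, -0.2014]), array([ 0.7574, -0.1998]), array([ 0.7435, -0.1907])]
jar [268.2864 163.5894] [array([ 0.6438, -0.0223]), array([ 0.6393, -0.0211]), array([ 0.627 , -0.0177]), array([ 0.6253, -0.0172]), array([ 0.6161, -0.0147])]
tin [367.0742 171.4682] [array([ 0.6102, -0.3597]), array([ 0.6063, -0.3531]), array([ 0.5955, -0.3347]), array([ 0.594 , -0.3322]), array([ 0.5859, -0.3185])]
jug [318.5894 219.953 ] [array([ 0.4472, -0.1881]), array([ 0.4459, -0.1842]), array([ 0.4423, -0.1735]), array([ 0.4418, -0.172 ]), array([ 0.4391, -0.164 ])]
```

Positions agree with the sizes given:

| Item | Measured | Check |
|---|---|---|
| Nut axis | about (0.613, -0.185) | canister 130 mm away |
| Manifold yaw | about -2° | plate length 231 mm |
| Rack centre | (0.618, 0.237), yaw -5.3° | rectangle 202 x 247 mm |
| Spanner origin | (0.687, 0.278), yaw -5° | rest frame (65, 47) mm |

Next I need the nut's start angle.

Run:
```python
from h import *
a=cv2.imread("pics/top0.png"); b=cv2.imread("pics/scene0.png")
n=np.array([.6128,-.185,.082]); print(proj("top",n),proj("scene",n))
u=np.round(proj("top",n)[0]).astype(int); v=np.round(proj("scene",n)[0]).astype(int)
A=cv2.resize(a[u[1]-14:u[1]+14,u[0]-14:u[0]+14],(392,392),interpolation=cv2.INTER_CUBIC)
B=cv2.resize(b[v[1]-14:v[1]+14,v[0]-14:v[0]+14],(392,392),interpolation=cv2.INTER_CUBIC)
print(u,v); cv2.imwrite("pics/c3.png",np.hstack([A,B]))
```

```text
[[319.36227112 168.01521709]] [[175.7236335  222.88018536]]
[319 168] [176 223]
```

View pics/c3.png

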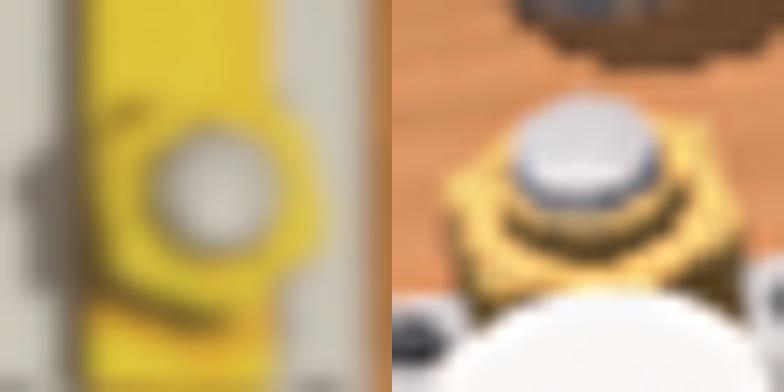

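The top crop shows hex corners at about (322,228), (230,322) and (105,270), around a centre of about (205,200). The scene crop shows corners at about (445,195), (710,125) and (740,230). I'll convert these to angles.

Run:
```python
from h import *
c=np.array([.6128,-.185])
for n,o,pts in(("top",(305,154),[(322,228),(230,322),(105,272),(120,105),(280,105)]),("scene",(162-28,209),[(445,195),(710,125),(740,232)])):
    for p in pts:
        uv=np.array(p)/14+o-0.5
        w=ray(n,uv,.082)[0,:2]-c; print(n,p,w*1000,np.hypot(*w)*1000,np.degrees(np.arctan2(w[1],w[0]))%60)
s=bot.read_state(); print(s['force'],s['moment'],s['joint_positions'])
```

```text
top (322, 228) [ -6.33369096 -26.31377597] 27.065299687441943 16.466421908732784
top (230, 322) [-28.08615857  -4.10716614] 28.38487478949856 8.319651740838992
top (105, 272) [-15.78980921  24.55418834] 29.192914205641433 2.7434378376239863
top (120, 105) [23.61097004 19.72954702] 30.769025526633296 39.8824455617533
top (280, 105) [ 22.92639807 -17.60199127] 28.904148926422522 22.484356504472416
scene (445, 195) [ -6.92954273 -26.57432537] 27.462944694397123 15.38496010450487
scene (710, 125) [-16.37202797  23.97018283] 29.027796420266792 4.333716803039721
scene (740, 232) [13.48596879 26.33954835] 29.591268331098522 2.887346698588118
[ 0.2577102  -0.16566195  0.13535663] [-0.00184546  0.05891975  0.01825787] [-7.88108222e+01  3.02724826e+01  8.21496250e+01 -2.32217418e-03
  6.76871234e+01 -1.02274739e+01]
```

```bash
cat >> h.py <<'E'
def state():
    s=bot.read_state(); R=np.array(s['tcp_rot'])
    print('t %.2f pos %s psi %.2f open %.1fmm grip %.1f F %s M %s j6 %.1f tilt %.2f'%(s['time_s'],np.round(np.array(s['position'])*1000,1),np.degrees(np.arctan2(R[1,1],R[0,1])),s['opening']*87,s['grasp_force'],np.round(s['force'],1),np.round(s['moment'],3),s['joint_positions'][5],np.degrees(np.arccos(min(1,-R[2,2])))))
    return s,R
def goto(p,psi,psi_now=None):
    "turn in place to psi, then shift: prints turn and shift in move units"
    s,R=state(); q=np.degrees(np.arctan2(R[1,1],R[0,1]))
    t=(q-psi+180)%360-180
    a=np.radians(psi+90); Rn=np.array([[np.cos(a),np.sin(a),0],[np.sin(a),-np.cos(a),0],[0,0,-1]])
    print('turn az total %.4f'%(t/360),' shift total',np.round(Rn.T@(np.array(p)-s['position'])/.05,3))
E
python3 -c "
from h import *
goto([.613,-.185,.2217],-81)"
```

```text
t 0.10 pos [ 228.1 -581.2  221.7] psi -68.58 open 87.1mm grip 0.0 F [ 0.3 -0.2  0.1] M [-0.002  0.059  0.018] j6 -10.2 tilt 0.11
turn az total 0.0345  shift total [ 8.843 -6.622 -0.   ]
```

Emit:
{"name": "apply_moves", "arguments": {
  "plan": "0 0 0 0 0 0.0115; 0 0 0 0 0 0.0115; 0 0 0 0 0 0.0115; 0.3 -0.22 0 0 0 0; 0.5 -0.37 0 0 0 0; 0.5 -0.37 0 0 0 0; 0.5 -0.37 0 0 0 0; 0.5 -0.37 0 0 0 0; 0.5 -0.37 0 0 0 0; 0.5 -0.37 0 0 0 0",
  "gripper": 1
}}

```text
time_s: 0.93
position: [0.3728, -0.434, 0.2221]
tcp_rot: [[0.988, 0.156, -0.0], [0.156, -0.988, 0.001], [-0.0, -0.001, -1.0]]
force: [-0.3, -1.0, -0.9]
opening: 0.998
grasp_force: 0.0
```

Emit:
{"name": "apply_moves", "arguments": {
  "plan": "0.5 -0.37 0 0 0 0; 0.5 -0.37 0 0 0 0; 0.5 -0.37 0 0 0 0; 0.5 -0.37 0 0 0 0; 0.5 -0.37 0 0 0 0; 0.5 -0.37 0 0 0 0; 0.5 -0.37 0 0 0 0; 0.5 -0.37 0 0 0 0; 0.5 -0.37 0 0 0 0; 0.5 -0.37 0 0 0 0"
}}

```text
time_s: 1.77
position: [0.5907, -0.2122, 0.2221]
tcp_rot: [[0.988, 0.157, -0.001], [0.157, -0.988, 0.001], [-0.001, -0.001, -1.0]]
force: [-0.1, -0.5, -0.5]
opening: 1.004
grasp_force: 0.0
```

```bash
python3 -c "
from h import *
goto([.613,-.185,.055],-81)"
```

```text
t 1.77 pos [ 590.7 -212.2  222.1] psi -81.00 open 87.3mm grip 0.0 F [-0.1 -0.5 -0.5] M [ 0.004  0.03  -0.023] j6 51.1 tilt 0.07
turn az total 0.0000  shift total [ 0.525 -0.467  3.341]
```

Emit:
{"name": "apply_moves", "arguments": {
  "plan": "0.27 -0.24 0 0 0 0; 0.26 -0.23 0 0 0 0; 0 0 0.4 0 0 0; 0 0 0.5 0 0 0; 0 0 0.5 0 0 0; 0 0 0.5 0 0 0; 0 0 0.5 0 0 0; 0 0 0.5 0 0 0; 0 0 0.3 0 0 0; 0 0 0.14 0 0 0"
}}

```text
time_s: 2.6
position: [0.6105, -0.1853, 0.0522]
tcp_rot: [[0.988, 0.156, -0.005], [0.156, -0.988, 0.003], [-0.005, -0.004, -1.0]]
force: [-0.5, -0.0, 0.1]
opening: 0.999
grasp_force: 0.0
```

```bash
python3 -c "
from h import *
goto([.613,-.185,.055],-81)
cv2.imwrite('pics/s1.png',cv2.resize(capture('scene')[170:290,100:260,::-1],None,fx=4,fy=4,interpolation=2))"
```

```text
t 2.60 pos [ 610.5 -185.3   52.2] psi -81.00 open 86.9mm grip 0.0 F [-0.5 -0.   0.1] M [ 0.055  0.023 -0.001] j6 54.1 tilt 0.35
turn az total -0.0000  shift total [ 0.051  0.002 -0.056]
```

View pics/s1.png

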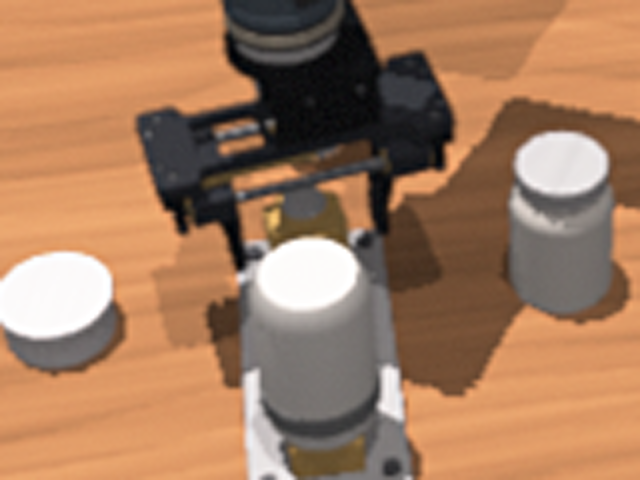

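The open fingers straddle the nut, at about (240,240) and (378,205) in this crop, with the nut between them at (305,215). Nothing else is near. Closing now.

Emit:
{"name": "apply_moves", "arguments": {
  "plan": "0.04 0 -0.04 0 0 0; 0 0 0 0 0 0; 0 0 0 0 0 0; 0 0 0 0 0 0; 0 0 0 0 0 0; 0 0 0 0 0 0; 0 0 0 0 0 0; 0 0 0 0 0 0; 0 0 0 0 0 0; 0 0 0 0 0 0",
  "gripper": -1
}}

```text
time_s: 3.48
position: [0.6149, -0.1864, 0.0581]
tcp_rot: [[0.988, 0.156, 0.001], [0.156, -0.988, -0.001], [0.001, 0.001, -1.0]]
force: [-1.4, -0.7, 4.0]
opening: 0.569
grasp_force: 30.0
```

```bash
python3 -c "
from h import *
state()"
```

```text
t 3.48 pos [ 614.9 -186.4   58.1] psi -81.01 open 49.5mm grip 30.0 F [-1.4 -0.7  4. ] M [-0.04   0.155 -0.043] j6 54.2 tilt 0.06
```

Emit:
{"name": "apply_moves", "arguments": {
  "plan": "0 0 0 0 0 0.012; 0 0 0 0 0 0.018; 0 0 0 0 0 0.018; 0 0 0 0 0 0.018; 0 0 0 0 0 0.018"
}}

```text
time_s: 3.9
position: [0.6148, -0.1868, 0.0581]
tcp_rot: [[0.93, -0.366, 0.001], [-0.366, -0.93, -0.002], [0.001, 0.001, -1.0]]
force: [-0.9, -2.6, 3.8]
opening: 0.572
grasp_force: 29.9
```

```bash
python3 -c "
from h import *
state()"
```

```text
t 3.90 pos [ 614.8 -186.8   58.1] psi -111.50 open 49.8mm grip 29.9 F [-0.9 -2.6  3.8] M [-0.215  0.281  0.108] j6 84.7 tilt 0.10
```

Emit:
{"name": "apply_moves", "arguments": {
  "plan": "0 0 0 0 0 0.018; 0 0 0 0 0 0.018; 0 0 0 0 0 0.018; 0 0 0 0 0 0.018"
}}

```text
time_s: 4.23
position: [0.6147, -0.1871, 0.0581]
tcp_rot: [[0.677, -0.736, 0.0], [-0.736, -0.677, -0.002], [0.002, 0.001, -1.0]]
force: [-1.4, -2.7, 4.4]
opening: 0.57
grasp_force: 29.9
```

```bash
python3 -c "
from h import *
state()"
```

```text
t 4.23 pos [ 614.7 -187.1   58.1] psi -137.41 open 49.6mm grip 29.9 F [-1.4 -2.7  4.4] M [-0.357  0.3    0.124] j6 110.7 tilt 0.11
```

Emit:
{"name": "apply_moves", "arguments": {
  "plan": "0 0 0 0 0 0; 0 0 0 0 0 0; 0 0 0 0 0 0; 0 0 0 0 0 0; 0 0 0 0 0 -0.012; 0 0 0 0 0 -0.0185; 0 0 0 0 0 -0.0185; 0 0 0 0 0 -0.0185; 0 0 0 0 0 -0.0185; 0 0 0 0 0 -0.0185",
  "gripper": 0.8
}}

```text
time_s: 5.07
position: [0.6145, -0.1856, 0.0572]
tcp_rot: [[0.987, -0.159, -0.0], [-0.159, -0.987, 0.001], [-0.001, -0.0, -1.0]]
force: [-0.8, -0.6, -0.4]
opening: 0.903
grasp_force: 0.0
```

Emit:
{"name": "apply_moves", "arguments": {
  "plan": "0 0 0 0 0 -0.0185; 0 0 0 0 0 -0.0185; 0 0 0 0 0 -0.0185; 0 0 0 0 0 -0.0065; 0 0 0 0 0 0"
}}

```text
time_s: 5.48
position: [0.6144, -0.1856, 0.0572]
tcp_rot: [[0.975, 0.223, -0.001], [0.223, -0.975, 0.001], [-0.0, -0.001, -1.0]]
force: [-0.5, 0.8, 0.1]
opening: 0.9
grasp_force: 0.0
```

Emit:
{"name": "apply_moves", "arguments": {
  "plan": "0 0 0 0 0 0; 0 0 0 0 0 0; 0 0 0 0 0 0; 0 0 0 0 0 0; 0 0 0 0 0 0; 0 0 0 0 0 0; 0 0 0 0 0 0; 0 0 0 0 0 0",
  "gripper": -1
}}

```text
time_s: 6.15
position: [0.6147, -0.1863, 0.0576]
tcp_rot: [[0.975, 0.221, 0.0], [0.221, -0.975, -0.0], [0.0, 0.0, -1.0]]
force: [-0.6, -0.6, -0.2]
opening: 0.576
grasp_force: 29.9
```

```bash
python3 -c "
from h import *
state()"
```

```text
t 6.15 pos [ 614.7 -186.3   57.6] psi -77.24 open 50.1mm grip 29.9 F [-0.6 -0.6 -0.2] M [-0.111  0.082  0.01 ] j6 50.4 tilt 0.02
```

Emit:
{"name": "apply_moves", "arguments": {
  "plan": "0 0 0 0 0 0.01; 0 0 0 0 0 0.014; 0 0 0 0 0 0.014; 0 0 0 0 0 0.01"
}}

```text
time_s: 6.48
position: [0.6147, -0.1865, 0.0576]
tcp_rot: [[0.997, -0.082, 0.0], [-0.082, -0.997, -0.001], [0.0, 0.001, -1.0]]
force: [0.9, -2.1, -0.6]
opening: 0.57
grasp_force: 29.8
```

```bash
python3 -c "
from h import *
state()"
```

```text
t 6.48 pos [ 614.7 -186.5   57.6] psi -94.69 open 49.6mm grip 29.8 F [ 0.9 -2.1 -0.6] M [-0.137  0.023  0.117] j6 67.9 tilt 0.05
```

Emit:
{"name": "apply_moves", "arguments": {
  "plan": "0 0 0 0 0 0.006; 0 0 0 0 0 0.006; 0 0 0 0 0 0.006"
}}

```text
time_s: 6.73
position: [0.6147, -0.1866, 0.0576]
tcp_rot: [[0.981, -0.192, 0.0], [-0.192, -0.981, -0.001], [0.001, 0.001, -1.0]]
force: [0.3, -1.7, -0.5]
opening: 0.576
grasp_force: 29.8
```

```bash
python3 -c "
from h import *
state()"
```

```text
t 6.73 pos [ 614.7 -186.6   57.6] psi -101.05 open 50.1mm grip 29.8 F [ 0.3 -1.7 -0.5] M [-0.133  0.     0.13 ] j6 74.3 tilt 0.06
```

Emit:
{"name": "apply_moves", "arguments": {
  "plan": "0 0 0 0 0 0.006; 0 0 0 0 0 0.006"
}}

```text
time_s: 6.9
position: [0.6147, -0.1866, 0.0576]
tcp_rot: [[0.964, -0.265, 0.0], [-0.265, -0.964, -0.001], [0.001, 0.001, -1.0]]
force: [-0.2, -2.8, -0.5]
opening: 0.573
grasp_force: 29.8
```

```bash
python3 -c "
from h import *
state()"
```

```text
t 6.90 pos [ 614.7 -186.6   57.6] psi -105.37 open 49.9mm grip 29.8 F [-0.2 -2.8 -0.5] M [-0.207  0.016  0.158] j6 78.6 tilt 0.06
```

Emit:
{"name": "apply_moves", "arguments": {
  "plan": "0 0 0 0 0 0.005; 0 0 0 0 0 0.005"
}}

```text
time_s: 7.07
position: [0.6147, -0.1867, 0.0576]
tcp_rot: [[0.946, -0.325, 0.0], [-0.325, -0.946, -0.001], [0.001, 0.001, -1.0]]
force: [-1.2, -2.1, -1.3]
opening: 0.575
grasp_force: 29.8
```

```bash
python3 -c "
from h import *
state()"
```

```text
t 7.07 pos [ 614.7 -186.7   57.6] psi -108.95 open 50.0mm grip 29.8 F [-1.2 -2.1 -1.3] M [-0.178  0.086  0.139] j6 82.2 tilt 0.07
```

The moment is still about 0.13 N m, so the nut is still running free and it started near 0. I'll finish this stroke and take one more.

Emit:
{"name": "apply_moves", "arguments": {
  "plan": "0 0 0 0 0 0.015; 0 0 0 0 0 0.018; 0 0 0 0 0 0.018; 0 0 0 0 0 0.018; 0 0 0 0 0 0.01; 0 0 0 0 0 0"
}}

```text
time_s: 7.57
position: [0.6146, -0.187, 0.0576]
tcp_rot: [[0.677, -0.736, 0.0], [-0.736, -0.677, -0.001], [0.001, 0.001, -1.0]]
force: [-0.4, -3.7, -0.5]
opening: 0.575
grasp_force: 29.9
```

Emit:
{"name": "apply_moves", "arguments": {
  "plan": "0 0 0 0 0 0; 0 0 0 0 0 0; 0 0 0 0 0 0; 0 0 0 0 0 0; 0 0 0 0 0 -0.012; 0 0 0 0 0 -0.0185; 0 0 0 0 0 -0.0185; 0 0 0 0 0 -0.0185; 0 0 0 0 0 -0.0185; 0 0 0 0 0 -0.0185",
  "gripper": 0.8
}}

```text
time_s: 8.4
position: [0.6147, -0.1856, 0.0575]
tcp_rot: [[0.987, -0.163, -0.0], [-0.163, -0.987, 0.0], [-0.0, -0.0, -1.0]]
force: [-0.4, -1.0, 0.3]
opening: 0.899
grasp_force: 0.0
```

Emit:
{"name": "apply_moves", "arguments": {
  "plan": "0 0 0 0 0 -0.0185; 0 0 0 0 0 -0.0185; 0 0 0 0 0 -0.0185; 0 0 0 0 0 -0.0065; 0 0 0 0 0 0"
}}

```text
time_s: 8.82
position: [0.6146, -0.1856, 0.0575]
tcp_rot: [[0.976, 0.219, -0.0], [0.219, -0.976, 0.0], [-0.0, -0.0, -1.0]]
force: [-0.4, -0.5, 0.7]
opening: 0.898
grasp_force: 0.0
```

Emit:
{"name": "apply_moves", "arguments": {
  "plan": "0 0 0 0 0 0; 0 0 0 0 0 0; 0 0 0 0 0 0; 0 0 0 0 0 0; 0 0 0 0 0 0; 0 0 0 0 0 0; 0 0 0 0 0 0; 0 0 0 0 0 0",
  "gripper": -1
}}

```text
time_s: 9.48
position: [0.6147, -0.1863, 0.0576]
tcp_rot: [[0.976, 0.218, 0.0], [0.218, -0.976, -0.0], [0.0, 0.0, -1.0]]
force: [0.8, -1.0, 0.2]
opening: 0.573
grasp_force: 29.9
```

```bash
python3 -c "
from h import *
state()"
```

```text
t 9.48 pos [ 614.7 -186.3   57.6] psi -77.42 open 49.9mm grip 29.9 F [ 0.8 -1.   0.2] M [-0.067  0.065 -0.06 ] j6 50.6 tilt 0.02
```

Emit:
{"name": "apply_moves", "arguments": {
  "plan": "0 0 0 0 0 0.01; 0 0 0 0 0 0.012; 0 0 0 0 0 0.012; 0 0 0 0 0 0.01; 0 0 0 0 0 0.006"
}}

```text
time_s: 9.9
position: [0.6147, -0.1865, 0.0576]
tcp_rot: [[0.995, -0.096, 0.0], [-0.096, -0.995, -0.001], [0.0, 0.001, -1.0]]
force: [0.6, -1.7, -0.3]
opening: 0.574
grasp_force: 29.8
```

```bash
python3 -c "
from h import *
state()"
```

```text
t 9.90 pos [ 614.7 -186.5   57.6] psi -95.52 open 50.0mm grip 29.8 F [ 0.6 -1.7 -0.3] M [-0.137  0.03   0.079] j6 68.7 tilt 0.05
```

Emit:
{"name": "apply_moves", "arguments": {
  "plan": "0 0 0 0 0 0.004; 0 0 0 0 0 0.004"
}}

```text
time_s: 10.07
position: [0.6147, -0.1866, 0.0576]
tcp_rot: [[0.99, -0.144, 0.0], [-0.144, -0.99, -0.001], [0.0, 0.001, -1.0]]
force: [-0.2, -1.9, -0.9]
opening: 0.571
grasp_force: 29.8
```

```bash
python3 -c "
from h import *
state()"
```

```text
t 10.07 pos [ 614.7 -186.6   57.6] psi -98.31 open 49.7mm grip 29.8 F [-0.2 -1.9 -0.9] M [-0.047  0.016  0.41 ] j6 71.5 tilt 0.06
```

The moment has risen to 0.41 N m at psi -98.3, close to the predicted -99.2, so the nut is at the hand-tight stop. I'll hold briefly, release and lift straight up.

Emit:
{"name": "apply_moves", "arguments": {
  "plan": "0 0 0 0 0 0.003; 0 0 0 0 0 0; 0 0 0 0 0 0; 0 0 0 0 0 0"
}}

```text
time_s: 10.4
position: [0.6147, -0.1866, 0.0576]
tcp_rot: [[0.987, -0.162, 0.0], [-0.162, -0.987, -0.001], [0.0, 0.001, -1.0]]
force: [-0.7, -3.5, -1.5]
opening: 0.57
grasp_force: 29.8
```

```bash
python3 -c "
from h import *
state()"
```

```text
t 10.40 pos [ 614.7 -186.6   57.6] psi -99.31 open 49.6mm grip 29.8 F [-0.7 -3.5 -1.5] M [-0.417  0.067  0.387] j6 72.5 tilt 0.06
```

Emit:
{"name": "apply_moves", "arguments": {
  "plan": "0 0 0 0 0 0; 0 0 0 0 0 0; 0 0 0 0 0 0; 0 0 0 0 0 0; 0 0 -0.3 0 0 0; 0 0 -0.5 0 0 0; 0 0 -0.6 0 0 0; 0 0 -0.6 0 0 0; 0 0 -0.6 0 0 0; 0 0 -0.5 0 0 0",
  "gripper": 1
}}

```text
time_s: 11.23
position: [0.6149, -0.1857, 0.2148]
tcp_rot: [[0.987, -0.163, 0.002], [-0.163, -0.987, -0.0], [0.001, -0.0, -1.0]]
force: [-0.1, -0.4, -0.4]
opening: 1.001
grasp_force: 0.0
```

```bash
python3 -c "
from h import *
o=np.array([.687,.278]); a=np.radians(-5.2); g=o-.118*np.array([np.cos(a),np.sin(a)]); print(g)
goto([g[0],g[1],.2],-95.2)"
```

```text
[0.56948564 0.28869464]
t 11.23 pos [ 614.9 -185.7  214.8] psi -99.37 open 87.1mm grip 0.0 F [-0.1 -0.4 -0.4] M [ 0.067 -0.018 -0.027] j6 72.6 tilt 0.09
turn az total -0.0116  shift total [-1.764 -9.366  0.297]
```

Emit:
{"name": "apply_moves", "arguments": {
  "plan": "0 0 0 0 0 -0.0116; -0.06 -0.3 0 0 0 0; -0.1 -0.5 0 0 0 0; -0.1 -0.54 0 0 0 0; -0.1 -0.54 0 0 0 0; -0.1 -0.54 0 0 0 0; -0.1 -0.54 0 0 0 0; -0.1 -0.54 0 0 0 0; -0.1 -0.54 0 0 0 0; -0.1 -0.54 0 0 0 0"
}}

```text
time_s: 12.07
position: [0.5902, 0.0487, 0.2111]
tcp_rot: [[0.996, -0.092, -0.004], [-0.092, -0.996, 0.001], [-0.004, -0.001, -1.0]]
force: [0.1, -0.0, 0.4]
opening: 0.998
grasp_force: 0.0
```

Emit:
{"name": "apply_moves", "arguments": {
  "plan": "-0.1 -0.54 0 0 0 0; -0.1 -0.54 0 0 0 0; -0.1 -0.54 0 0 0 0; -0.1 -0.54 0 0 0 0; -0.1 -0.54 0 0 0 0; -0.1 -0.54 0 0 0 0; -0.1 -0.54 0 0 0 0; -0.1 -0.5 0 0 0 0; -0.1 -0.44 0 0 0 0; 0 0 0 0 0 0"
}}

```text
time_s: 12.9
position: [0.5657, 0.2899, 0.211]
tcp_rot: [[0.996, -0.088, -0.004], [-0.088, -0.996, 0.002], [-0.004, -0.002, -1.0]]
force: [0.4, 0.2, -0.1]
opening: 1.003
grasp_force: 0.0
```

```bash
python3 -c "
from h import *
goto([.5695,.2887,.020],-95.2)
a=capture('top')
a=capture('scene')
print(proj('scene',[.5695,.2887,.04]))
cv2.imwrite('pics/s2.png',cv2.resize(a[130:280,250:410,::-1],None,fx=4,fy=4,interpolation=2))"
```

```text
t 12.90 pos [565.7 289.9 211. ] psi -95.03 open 87.3mm grip 0.0 F [ 0.4  0.2 -0.1] M [ 0.035  0.025 -0.007] j6 112.0 tilt 0.25
turn az total 0.0005  shift total [0.077 0.018 3.82 ]
[[338.96194286 201.14000806]]
```

Emit:
{"name": "apply_moves", "arguments": {
  "plan": "0.077 0.018 0.2 0 0 0; 0 0 0.5 0 0 0; 0 0 0.6 0 0 0; 0 0 0.6 0 0 0; 0 0 0.6 0 0 0; 0 0 0.6 0 0 0; 0 0 0.4 0 0 0; 0 0 0.2 0 0 0; 0 0 0.12 0 0 0; 0 0 0 0 0 0"
}}

```text
time_s: 13.83
position: [0.5723, 0.2827, 0.0202]
tcp_rot: [[0.996, -0.092, -0.002], [-0.092, -0.996, -0.001], [-0.002, 0.001, -1.0]]
force: [-0.3, 0.3, -0.2]
opening: 1.001
grasp_force: 0.0
```

```bash
python3 -c "
from h import *
goto([.5695,.2887,.020],-95.2)
a=capture('scene')
cv2.imwrite('pics/s2.png',cv2.resize(a[130:280,250:410,::-1],None,fx=4,fy=4,interpolation=2))"
```

```text
t 13.83 pos [572.3 282.7  20.2] psi -95.28 open 87.1mm grip 0.0 F [-0.3  0.3 -0.2] M [0.042 0.002 0.013] j6 111.6 tilt 0.13
turn az total -0.0002  shift total [-0.067 -0.114  0.005]
```

View pics/s2.png

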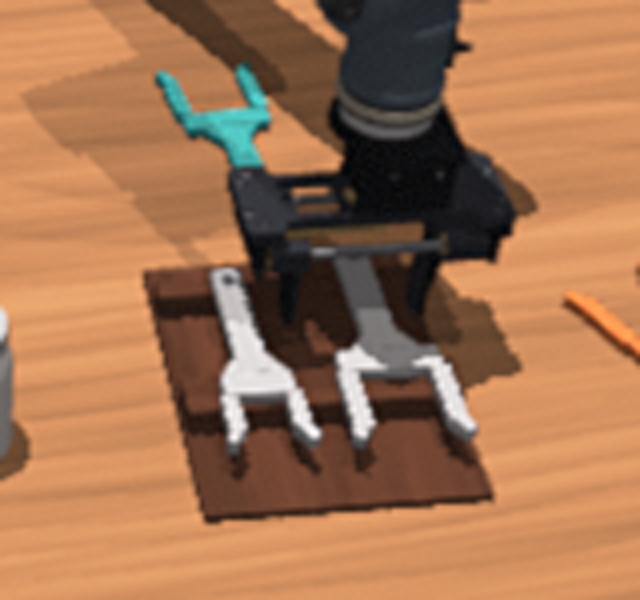

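The fingers straddle the big spanner's handle, at crop (290,290) and (420,290) with the handle at (355,275). The small spanner is clear.

Emit:
{"name": "apply_moves", "arguments": {
  "plan": "-0.07 -0.07 0 0 0 0; 0 0 0 0 0 0; 0 0 0 0 0 0; 0 0 0 0 0 0; 0 0 0 0 0 0; 0 0 0 0 0 0; 0 0 0 0 0 0; 0 0 0 0 0 0; 0 0 0 0 0 0; 0 0 0 0 0 0",
  "gripper": -1
}}

```text
time_s: 14.72
position: [0.5696, 0.2877, 0.0215]
tcp_rot: [[0.996, -0.091, -0.0], [-0.091, -0.996, 0.0], [-0.0, -0.0, -1.0]]
force: [-0.6, 1.4, -0.4]
opening: 0.326
grasp_force: 0.5
```

Emit:
{"name": "apply_moves", "arguments": {
  "plan": "0 0 0 0 0 0; 0 0 0 0 0 0; 0 0 0 0 0 0; 0 0 0 0 0 0"
}}

```text
time_s: 15.05
position: [0.5696, 0.2877, 0.0215]
tcp_rot: [[0.996, -0.09, 0.0], [-0.09, -0.996, 0.0], [-0.0, -0.0, -1.0]]
force: [-0.4, 0.2, -1.4]
opening: 0.27
grasp_force: 30.0
```

```bash
python3 -c "
from h import *
state()"
```

```text
t 15.05 pos [569.6 287.7  21.5] psi -95.18 open 23.5mm grip 30.0 F [-0.4  0.2 -1.4] M [0.241 0.052 0.087] j6 112.0 tilt 0.01
```

Gripped at 23.5 mm opening with 30 N. Lifting and turning.

Emit:
{"name": "apply_moves", "arguments": {
  "plan": "0 0 -0.1 0 0 0; 0 0 -0.25 0 0 0; 0 0 -0.4 0 0 0; 0 0 -0.5 0 0 0; 0 0 -0.5 0 0 0; 0 0 -0.5 0 0 0; 0 0 -0.5 0 0 0; 0 0 -0.5 0 0 0; 0 0 -0.3 0 0 0; 0 0 -0.1 0 0 0"
}}

```text
time_s: 15.88
position: [0.571, 0.2879, 0.2083]
tcp_rot: [[0.996, -0.09, 0.006], [-0.09, -0.996, 0.002], [0.006, -0.002, -1.0]]
force: [1.3, 0.1, -2.8]
opening: 0.274
grasp_force: 29.9
```

```bash
python3 -c "
from h import *
goto([.6766,-.379,.2],18)"
```

```text
t 15.88 pos [571.  287.9 208.3] psi -95.19 open 23.8mm grip 29.9 F [ 1.3  0.1 -2.8] M [ 0.059  0.125 -0.015] j6 112.0 tilt 0.35
turn az total -0.3144  shift total [-13.338  -2.112   0.165]
```

Emit:
{"name": "apply_moves", "arguments": {
  "plan": "0 0 0 0 0 -0.006; 0 0 0 0 0 -0.012; 0 0 0 0 0 -0.015; 0 0 0 0 0 -0.015; 0 0 0 0 0 -0.015; 0 0 0 0 0 -0.015; 0 0 0 0 0 -0.015; 0 0 0 0 0 -0.015; 0 0 0 0 0 -0.015; 0 0 0 0 0 -0.015"
}}

```text
time_s: 16.72
position: [0.5685, 0.287, 0.2031]
tcp_rot: [[0.71, 0.704, -0.003], [0.704, -0.71, -0.001], [-0.003, -0.001, -1.0]]
force: [0.1, 0.3, -3.0]
opening: 0.27
grasp_force: 29.9
```

Emit:
{"name": "apply_moves", "arguments": {
  "plan": "0 0 0 0 0 -0.015; 0 0 0 0 0 -0.015; 0 0 0 0 0 -0.015; 0 0 0 0 0 -0.015; 0 0 0 0 0 -0.015; 0 0 0 0 0 -0.015; 0 0 0 0 0 -0.015; 0 0 0 0 0 -0.015; 0 0 0 0 0 -0.015; 0 0 0 0 0 -0.015"
}}

```text
time_s: 17.55
position: [0.5686, 0.287, 0.2032]
tcp_rot: [[-0.152, 0.988, -0.002], [0.988, 0.152, -0.001], [-0.001, -0.002, -1.0]]
force: [-0.5, 0.1, -3.4]
opening: 0.27
grasp_force: 29.9
```

```bash
python3 -c "
from h import *
goto([.6766,-.379,.2],18)"
```

```text
t 17.55 pos [568.6 287.  203.2] psi 8.77 open 23.5mm grip 29.9 F [-0.5  0.1 -3.4] M [-0.159 -0.137 -0.01 ] j6 8.0 tilt 0.15
turn az total -0.0256  shift total [-13.335  -2.062   0.064]
```

Emit:
{"name": "apply_moves", "arguments": {
  "plan": "0 0 0 0 0 -0.0128; 0 0 0 0 0 -0.0128; -0.25 -0.04 0 0 0 0; -0.45 -0.07 0 0 0 0; -0.55 -0.085 0 0 0 0; -0.55 -0.085 0 0 0 0; -0.55 -0.085 0 0 0 0; -0.55 -0.085 0 0 0 0; -0.55 -0.085 0 0 0 0; -0.55 -0.085 0 0 0 0"
}}

```text
time_s: 18.38
position: [0.6003, 0.0851, 0.2037]
tcp_rot: [[-0.302, 0.953, -0.001], [0.953, 0.302, -0.001], [-0.001, -0.001, -1.0]]
force: [-0.0, -0.0, -2.6]
opening: 0.272
grasp_force: 29.9
```

Emit:
{"name": "apply_moves", "arguments": {
  "plan": "-0.55 -0.085 0 0 0 0; -0.55 -0.085 0 0 0 0; -0.55 -0.085 0 0 0 0; -0.55 -0.085 0 0 0 0; -0.55 -0.085 0 0 0 0; -0.55 -0.085 0 0 0 0; -0.55 -0.085 0 0 0 0; -0.55 -0.085 0 0 0 0; -0.55 -0.085 0 0 0 0; -0.55 -0.085 0 0 0 0"
}}

```text
time_s: 19.22
position: [0.643, -0.1896, 0.2035]
tcp_rot: [[-0.301, 0.953, -0.001], [0.953, 0.301, -0.0], [0.0, -0.001, -1.0]]
force: [0.4, -0.5, -2.5]
opening: 0.27
grasp_force: 29.9
```

Emit:
{"name": "apply_moves", "arguments": {
  "plan": "-0.55 -0.085 0 0 0 0; -0.55 -0.085 0 0 0 0; -0.55 -0.085 0 0 0 0; -0.55 -0.085 0 0 0 0; -0.55 -0.085 0 0 0 0; -0.55 -0.085 0 0 0 0; -0.4 -0.07 0 0 0 0; -0.1 -0.02 0 0 0 0; 0 0 0 0 0 0; 0 0 0 0 0 0"
}}

```text
time_s: 20.05
position: [0.6722, -0.377, 0.2031]
tcp_rot: [[-0.302, 0.953, -0.002], [0.953, 0.302, 0.002], [0.002, -0.001, -1.0]]
force: [-0.6, 0.6, -2.2]
opening: 0.272
grasp_force: 29.9
```

```bash
python3 -c "
from h import *
goto([.6766,-.379,.0545],18)
a=capture('scene'); b=capture('top')
cv2.imwrite('pics/full_s.png',a[:,:,::-1]); cv2.imwrite('pics/full_t.png',b[:,:,::-1])
s=bot.read_state(); p=np.array(s['position']); R=np.array(s['tcp_rot'])
J=p+R@[.1175,0,-.0085]; print('jaw',J,proj('scene',J),proj('top',J))
"
```

```text
t 20.05 pos [ 672.2 -377.   203.1] psi 17.61 open 23.6mm grip 29.9 F [-0.6  0.6 -2.2] M [-0.133 -0.163  0.004] j6 -55.2 tilt 0.15
turn az total -0.0011  shift total [-0.065  0.072  2.972]
jaw [ 0.6370222  -0.26390234  0.21240747] [[138.99598349 195.03665394]] [[352.62580633 151.96177457]]
```

Emit:
{"name": "apply_moves", "arguments": {
  "plan": "-0.065 0.072 0.2 0 0 0; 0 0 0.4 0 0 0; 0 0 0.5 0 0 0; 0 0 0.5 0 0 0; 0 0 0.5 0 0 0; 0 0 0.4 0 0 0; 0 0 0.3 0 0 0; 0 0 0.17 0 0 0; 0 0 0 0 0 0; 0 0 0 0 0 0"
}}

```text
time_s: 20.98
position: [0.6782, -0.3792, 0.0557]
tcp_rot: [[-0.305, 0.952, 0.0], [0.952, 0.305, -0.0], [-0.0, 0.0, -1.0]]
force: [1.0, 0.1, -2.4]
opening: 0.272
grasp_force: 29.9
```

```bash
python3 -c "
from h import *
goto([.6766,-.379,.0545],18)
a=capture('scene'); b=capture('top')
s=bot.read_state(); p=np.array(s['position']); R=np.array(s['tcp_rot'])
pts=p+np.array([[.1495,.035,-.0205],[.1495,-.035,-.0205],[.0675,0,-.0205],[.1175,0,-.0205]])@R.T; print(pts)
u=proj('scene',pts); v=proj('top',pts); print(u,v)
def crop(im,c,w,h,f):
    x,y=int(c[0]-w/2),int(c[1]-h/2); o=cv2.resize(im[y:y+h,x:x+w,::-1],None,fx=f,fy=f,interpolation=2); return o,(x,y)
A,oa=crop(a,u[3],78,80,5); B,ob=crop(b,v[3],78,80,5); A=A.copy();B=B.copy()
for im,o,q in((A,oa,u),(B,ob,v)):
    for w in q: cv2.circle(im,tuple(int(t) for t in (w+.5-o)*5),3,(0,0,255),1)
cv2.imwrite('pics/s3.png',np.hstack([A,B]))"
```

```text
t 20.98 pos [ 678.2 -379.2   55.7] psi 17.74 open 23.7mm grip 29.9 F [ 1.   0.1 -2.4] M [-0.136 -0.156 -0.02 ] j6 -55.2 tilt 0.03
turn az total -0.0007  shift total [ 0.013 -0.029  0.024]
[[ 0.66674915 -0.22700175  0.07763724]
 [ 0.60007073 -0.24830825  0.0774908 ]
 [ 0.65836844 -0.31576399  0.0778064 ]
 [ 0.64314985 -0.26813656  0.07765861]]
[[161.20049762 241.00130502]
 [151.14749161 224.02890325]
 [125.22541907 243.55832073]
 [144.23171603 236.66136512]] [[331.35288347 151.81870836]
 [338.64341554 171.74519691]
 [358.50995907 153.82528605]
 [344.1759595  158.65922576]]
```

View pics/s3.png

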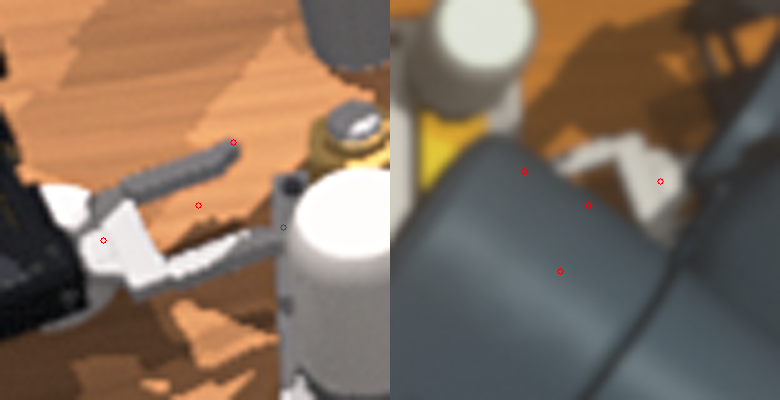

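The predicted tip points fall on the jaw tips, at crop (233,142) and (283,227), so the spanner is not drooping. The nut at (350,150) lies ahead of the mouth. Sliding in.

Emit:
{"name": "apply_moves", "arguments": {
  "plan": "0.05 -0.015 0.01 0 0 -0.002; 0.15 -0.015 0.01 0 0 0; 0.2 0 0 0 0 0; 0.2 0 0 0 0 0; 0.15 0 0 0 0 0; 0.15 0 0 0 0 0; 0 0 0 0 0 0; 0 0 0 0 0 0"
}}

```text
time_s: 21.75
position: [0.6622, -0.3365, 0.0547]
tcp_rot: [[-0.317, 0.948, 0.0], [0.948, 0.317, -0.0], [-0.0, -0.0, -1.0]]
force: [0.6, -0.1, -2.4]
opening: 0.271
grasp_force: 29.9
```

```bash
python3 -c "
from h import *
a=np.radians(108.4); N=np.array([.614,-.1868]); f=N-.1175*np.array([np.cos(a),np.sin(a)])
goto([f[0],f[1],.0545],18.4)"
```

```text
t 21.75 pos [ 662.2 -336.5   54.7] psi 18.49 open 23.6mm grip 29.9 F [ 0.6 -0.1 -2.4] M [-0.154 -0.157  0.03 ] j6 -54.0 tilt 0.01
turn az total 0.0002  shift total [0.794 0.031 0.005]
```

Emit:
{"name": "apply_moves", "arguments": {
  "plan": "0.1 0.015 0 0 0 0; 0.12 0.015 0 0 0 0; 0.12 0 0 0 0 0; 0.12 0 0 0 0 0; 0 0 0 0 0 0"
}}

```text
time_s: 22.17
position: [0.6559, -0.3127, 0.0544]
tcp_rot: [[-0.316, 0.949, -0.001], [0.949, 0.316, 0.002], [0.002, 0.0, -1.0]]
force: [2.1, 1.8, -2.9]
opening: 0.274
grasp_force: 29.9
```

```bash
python3 -c "
from h import *
state()"
```

```text
t 22.17 pos [ 655.9 -312.7   54.4] psi 18.43 open 23.8mm grip 29.9 F [ 2.1  1.8 -2.9] M [ 0.232 -0.394 -0.246] j6 -52.8 tilt 0.13
```

Emit:
{"name": "apply_moves", "arguments": {
  "plan": "0.1 0 0 0 0 0; 0.1 0 0 0 0 0; 0.08 0 0 0 0 0; 0 0 0 0 0 0; 0 0 0 0 0 0"
}}

```text
time_s: 22.58
position: [0.6516, -0.3004, 0.0545]
tcp_rot: [[-0.316, 0.949, -0.0], [0.949, 0.316, 0.002], [0.002, 0.0, -1.0]]
force: [1.5, 2.0, -2.6]
opening: 0.267
grasp_force: 29.9
```

```bash
python3 -c "
from h import *
a=np.radians(108.4); N=np.array([.614,-.1868]); f=N-.1175*np.array([np.cos(a),np.sin(a)])
goto([f[0],f[1],.0545],18.4)
a=capture('scene')
cv2.imwrite('pics/s4.png',cv2.resize(a[180:290,100:250,::-1],None,fx=5,fy=5,interpolation=2))"
```

```text
t 22.58 pos [ 651.6 -300.4   54.5] psi 18.43 open 23.2mm grip 29.9 F [ 1.5  2.  -2.6] M [ 0.279 -0.518 -0.255] j6 -52.1 tilt 0.10
turn az total 0.0001  shift total [ 0.044  0.003 -0.001]
```

View pics/s4.png

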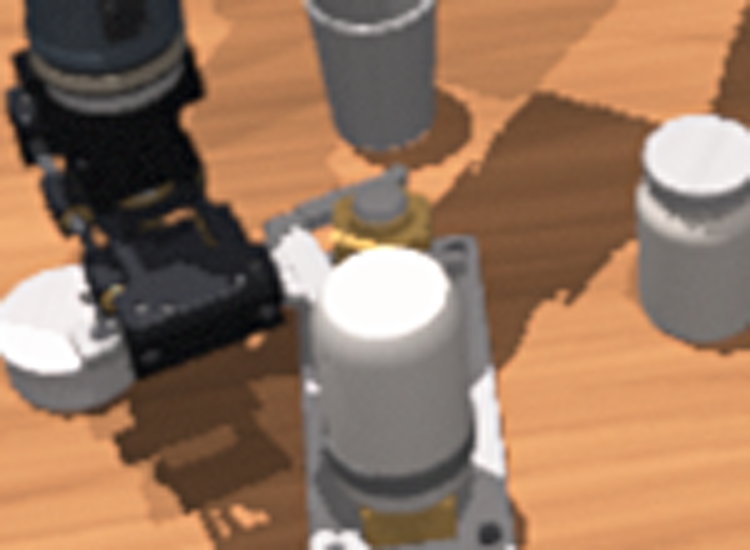

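The spanner is fitted, with the far jaw tip at crop (395,175) just past the nut at (380,225). The gripper is clear of the canister. Tightening along the arc.

Emit:
{"name": "apply_moves", "arguments": {
  "plan": "0.002 -0.073 0 0 0 0.0049; 0.0045 -0.146 0 0 0 0.0097; 0.0045 -0.146 0 0 0 0.0097; 0.0045 -0.146 0 0 0 0.0097"
}}

```text
time_s: 22.97
position: [0.6275, -0.3058, 0.0544]
tcp_rot: [[-0.105, 0.994, 0.002], [0.994, 0.105, 0.002], [0.002, 0.002, -1.0]]
force: [4.8, 2.9, -3.5]
opening: 0.274
grasp_force: 29.9
```

```bash
cat > arc.py <<'E'
from h import *
s,R=state(); p=np.array(s['position'])[:2]; d=np.array([.614,-.1868])-p
print('dir to nut %.1f  dist %.1f  spanner x %.1f'%(np.degrees(np.arctan2(d[1],d[0])),np.hypot(*d)*1000,np.degrees(np.arctan2(R[1,0],R[0,0]))), 'F tool', np.round(R.T@s['force'],1))
E
python3 arc.py
```

```text
t 22.97 pos [ 627.5 -305.8   54.4] psi 6.04 open 23.9mm grip 29.9 F [ 4.8  2.9 -3.5] M [ 0.521 -0.89   0.081] j6 -41.3 tilt 0.14
dir to nut 96.5  dist 119.8  spanner x 96.0 F tool [2.4 5.1 3.5]
```

Emit:
{"name": "apply_moves", "arguments": {
  "plan": "0.0045 -0.146 0 0 0 0.0097; 0.0045 -0.146 0 0 0 0.0097; 0.0045 -0.146 0 0 0 0.0097"
}}

```text
time_s: 23.22
position: [0.6058, -0.3064, 0.0546]
tcp_rot: [[0.077, 0.997, 0.002], [0.997, -0.077, 0.001], [0.001, 0.002, -1.0]]
force: [4.9, 3.3, -3.1]
opening: 0.271
grasp_force: 30.0
```

```bash
python3 arc.py
```

```text
t 23.22 pos [ 605.8 -306.4   54.6] psi -4.42 open 23.6mm grip 30.0 F [ 4.9  3.3 -3.1] M [ 0.443 -0.839  0.104] j6 -32.0 tilt 0.13
dir to nut 86.1  dist 119.9  spanner x 85.6 F tool [3.7 4.6 3.2]
```

Emit:
{"name": "apply_moves", "arguments": {
  "plan": "0.0045 -0.146 0 0 0 0.0097; 0.0045 -0.146 0 0 0 0.0097"
}}

```text
time_s: 23.38
position: [0.5914, -0.3046, 0.0546]
tcp_rot: [[0.198, 0.98, 0.002], [0.98, -0.198, 0.001], [0.001, 0.002, -1.0]]
force: [5.3, 2.8, -3.1]
opening: 0.274
grasp_force: 30.0
```

```bash
python3 arc.py
```

```text
t 23.38 pos [ 591.4 -304.6   54.6] psi -11.40 open 23.8mm grip 30.0 F [ 5.3  2.8 -3.1] M [ 0.366 -0.831  0.179] j6 -25.6 tilt 0.13
dir to nut 79.1  dist 119.9  spanner x 78.6 F tool [3.8 4.6 3.1]
```

Emit:
{"name": "apply_moves", "arguments": {
  "plan": "0.002 -0.1 0 0 0 0.0067; 0 0 0 0 0 0"
}}

```text
time_s: 23.55
position: [0.586, -0.3034, 0.0547]
tcp_rot: [[0.238, 0.971, 0.001], [0.971, -0.238, 0.001], [0.001, 0.001, -1.0]]
force: [4.9, 2.6, -3.2]
opening: 0.271
grasp_force: 29.9
```

```bash
python3 arc.py
```

```text
t 23.55 pos [ 586.  -303.4   54.7] psi -13.78 open 23.6mm grip 29.9 F [ 4.9  2.6 -3.2] M [ 0.378 -0.682 -0.118] j6 -23.4 tilt 0.11
dir to nut 76.5  dist 119.9  spanner x 76.2 F tool [3.7 4.1 3.3]
```

Emit:
{"name": "apply_moves", "arguments": {
  "plan": "0.002 -0.073 0 0 0 0.0049; 0 0 0 0 0 0"
}}

```text
time_s: 23.72
position: [0.5828, -0.3026, 0.0547]
tcp_rot: [[0.267, 0.964, 0.002], [0.964, -0.267, 0.001], [0.001, 0.001, -1.0]]
force: [4.8, 3.2, -2.6]
opening: 0.271
grasp_force: 29.9
```

```bash
python3 arc.py
```

```text
t 23.72 pos [ 582.8 -302.6   54.7] psi -15.48 open 23.5mm grip 29.9 F [ 4.8  3.2 -2.6] M [ 0.32  -0.75  -0.039] j6 -21.8 tilt 0.10
dir to nut 74.9  dist 119.9  spanner x 74.5 F tool [4.4 3.8 2.6]
```

Emit:
{"name": "apply_moves", "arguments": {
  "plan": "0.002 -0.073 0 0 0 0.0049; 0 0 0 0 0 0"
}}

```text
time_s: 23.88
position: [0.5793, -0.3016, 0.0547]
tcp_rot: [[0.296, 0.955, 0.001], [0.955, -0.296, 0.001], [0.001, 0.001, -1.0]]
force: [4.6, 3.8, -3.5]
opening: 0.272
grasp_force: 29.9
```

```bash
python3 arc.py
```

```text
t 23.88 pos [ 579.3 -301.6   54.7] psi -17.22 open 23.7mm grip 29.9 F [ 4.6  3.8 -3.5] M [ 0.401 -0.705 -0.01 ] j6 -20.2 tilt 0.09
dir to nut 73.2  dist 119.9  spanner x 72.8 F tool [5.  3.2 3.5]
```

Emit:
{"name": "apply_moves", "arguments": {
  "plan": "0.002 -0.073 0 0 0 0.0049; 0.002 -0.073 0 0 0 0.0049; 0 0 0 0 0 0"
}}

```text
time_s: 24.13
position: [0.5728, -0.2995, 0.0548]
tcp_rot: [[0.354, 0.935, 0.002], [0.935, -0.354, -0.0], [0.0, 0.002, -1.0]]
force: [4.7, 2.8, -3.3]
opening: 0.274
grasp_force: 30.0
```

```bash
python3 arc.py
```

```text
t 24.13 pos [ 572.8 -299.5   54.8] psi -20.71 open 23.9mm grip 30.0 F [ 4.7  2.8 -3.3] M [ 0.32  -0.815  0.163] j6 -16.9 tilt 0.13
dir to nut 69.9  dist 120.0  spanner x 69.3 F tool [4.3 3.4 3.3]
```

Emit:
{"name": "apply_moves", "arguments": {
  "plan": "0.002 -0.073 0 0 0 0.0049; 0 0 0 0 0 0"
}}

```text
time_s: 24.3
position: [0.5705, -0.2987, 0.0553]
tcp_rot: [[0.381, 0.925, 0.004], [0.925, -0.381, -0.002], [-0.0, 0.005, -1.0]]
force: [5.2, 2.6, -3.0]
opening: 0.272
grasp_force: 30.2
```

```bash
python3 arc.py
```

```text
t 24.30 pos [ 570.5 -298.7   55.3] psi -22.39 open 23.7mm grip 30.2 F [ 5.2  2.6 -3. ] M [ 0.272 -1.04   0.53 ] j6 -15.3 tilt 0.28
dir to nut 68.8  dist 120.1  spanner x 67.6 F tool [4.4 3.8 3. ]
```

Emit:
{"name": "apply_moves", "arguments": {
  "plan": "0.002 -0.05 0 0 0 0.0033; 0 0 0 0 0 0; 0 0 0 0 0 0"
}}

```text
time_s: 24.55
position: [0.5694, -0.2982, 0.0556]
tcp_rot: [[0.398, 0.917, 0.006], [0.917, -0.398, -0.003], [-0.001, 0.007, -1.0]]
force: [8.0, 2.1, -3.7]
opening: 0.27
grasp_force: 30.6
```

```bash
python3 arc.py
python3 - <<'E'
from h import *
a=capture('scene'); b=capture('top'); cv2.imwrite('pics/f_s.png',a[:,:,::-1]); cv2.imwrite('pics/f_t.png',b[:,:,::-1])
E
```

```text
t 24.55 pos [ 569.4 -298.2   55.6] psi -23.46 open 23.5mm grip 30.6 F [ 8.   2.1 -3.7] M [ 0.353 -1.322  0.697] j6 -14.2 tilt 0.42
dir to nut 68.2  dist 120.0  spanner x 66.5 F tool [5.1 6.5 3.7]
```

Emit:
{"name": "apply_moves", "arguments": {
  "plan": "0.001 -0.05 0 0 0 0.0033; 0 0 0 0 0 0; 0 0 0 0 0 0"
}}

```text
time_s: 24.9
position: [0.5682, -0.2975, 0.0559]
tcp_rot: [[0.417, 0.909, 0.009], [0.909, -0.417, -0.004], [-0.0, 0.01, -1.0]]
force: [9.3, 2.1, -3.1]
opening: 0.275
grasp_force: 30.8
```

```bash
python3 arc.py
```

```text
t 24.90 pos [ 568.2 -297.5   55.9] psi -24.64 open 23.9mm grip 30.8 F [ 9.3  2.1 -3.1] M [ 0.322 -1.582  0.822] j6 -13.1 tilt 0.55
dir to nut 67.5  dist 119.8  spanner x 65.4 F tool [5.8 7.6 3.2]
```

The force climbs and the motion stalls at spanner yaw of about 67°, so the final stop is reached. Now I'll back off through the play and slide out.

Emit:
{"name": "apply_moves", "arguments": {
  "plan": "-0.002 0.1 0 0 0 -0.0065; 0.004 0.12 0 0 0 -0.008; 0.004 0.12 0 0 0 -0.008; 0 0 0 0 0 0"
}}

```text
time_s: 25.23
position: [0.5807, -0.3017, 0.0545]
tcp_rot: [[0.287, 0.958, 0.001], [0.958, -0.287, 0.002], [0.002, 0.0, -1.0]]
force: [3.0, 2.9, -2.2]
opening: 0.273
grasp_force: 29.9
```

```bash
python3 arc.py
```

```text
t 25.23 pos [ 580.7 -301.7   54.5] psi -16.68 open 23.8mm grip 29.9 F [ 3.   2.9 -2.2] M [ 0.419 -0.593 -0.151] j6 -20.7 tilt 0.10
dir to nut 73.8  dist 119.6  spanner x 73.3 F tool [3.7 2.  2.2]
```

Emit:
{"name": "apply_moves", "arguments": {
  "plan": "0.003 0.1 0 0 0 -0.0068; 0.001 0.05 0 0 0 -0.0033; 0 0 0 0 0 0"
}}

```text
time_s: 25.48
position: [0.5874, -0.3035, 0.0545]
tcp_rot: [[0.227, 0.974, 0.0], [0.974, -0.227, 0.001], [0.001, -0.0, -1.0]]
force: [3.2, 3.8, -2.4]
opening: 0.272
grasp_force: 29.9
```

```bash
python3 arc.py
```

```text
t 25.48 pos [ 587.4 -303.5   54.5] psi -13.13 open 23.7mm grip 29.9 F [ 3.2  3.8 -2.4] M [ 0.488 -0.653 -0.172] j6 -23.9 tilt 0.08
dir to nut 77.1  dist 119.7  spanner x 76.9 F tool [4.4 2.2 2.4]
```

Emit:
{"name": "apply_moves", "arguments": {
  "plan": "-0.05 0 0 0 0 0; -0.1 0 0 0 0 0; -0.1 0 0 0 0 0; 0 0 0 0 0 0"
}}

```text
time_s: 25.82
position: [0.5837, -0.3177, 0.0546]
tcp_rot: [[0.227, 0.974, -0.001], [0.974, -0.227, -0.002], [-0.002, -0.0, -1.0]]
force: [0.8, 0.6, -2.1]
opening: 0.273
grasp_force: 30.0
```

```bash
python3 arc.py
```

```text
t 25.82 pos [ 583.7 -317.7   54.6] psi -13.11 open 23.7mm grip 30.0 F [ 0.8  0.6 -2.1] M [-0.157 -0.225 -0.125] j6 -24.9 tilt 0.11
dir to nut 77.0  dist 134.4  spanner x 76.9 F tool [0.7 0.6 2.1]
```

Free. I'll pull fully out and check the nut's angle.

Emit:
{"name": "apply_moves", "arguments": {
  "plan": "-0.2 0 0 0 0 0; -0.3 0 0 0 0 0; -0.35 0 0 0 0 0; -0.35 0 0 0 0 0; -0.3 0 0 0 0 0; -0.1 0 -0.2 0 0 0; 0 0 -0.4 0 0 0; 0 0 -0.4 0 0 0; 0 0 -0.2 0 0 0; 0 0 0 0 0 0"
}}

```text
time_s: 26.65
position: [0.5673, -0.3963, 0.1182]
tcp_rot: [[0.228, 0.974, 0.005], [0.974, -0.228, -0.005], [-0.003, 0.006, -1.0]]
force: [0.7, -0.7, -2.7]
opening: 0.272
grasp_force: 30.0
```

Run:
```python
from h import *
state()
a=capture('scene'); b=capture('top'); cv2.imwrite('pics/g_s.png',a[:,:,::-1]); cv2.imwrite('pics/g_t.png',b[:,:,::-1])
n=[.614,-.1868,.082]; ims=[]
def hexpts(deg,z):
    t=np.radians(deg+60*np.arange(6)); return np.c_[.614+.0289*np.cos(t),-.1868+.0289*np.sin(t),np.full(6,z)]
for im,c in((a,'scene'),(b,'top')):
    v=np.round(proj(c,n)[0]).astype(int); o=v-14
    A=cv2.resize(im[o[1]:o[1]+28,o[0]:o[0]+28,::-1],(392,392),interpolation=cv2.INTER_CUBIC)
    for deg,col in((19.5,(0,0,255)),(51,(255,0,0))):
        for w in proj(c,hexpts(deg,.082)): cv2.circle(A,tuple(int(t) for t in (w+.5-o)*14),4,col,2)
    ims.append(A)
cv2.imwrite('pics/s5.png',np.hstack(ims))
```

```text
t 26.65 pos [ 567.3 -396.3  118.2] psi -13.17 open 23.7mm grip 30.0 F [ 0.7 -0.7 -2.7] M [-0.211 -0.086  0.   ] j6 -31.0 tilt 0.37
```

View pics/s5.png

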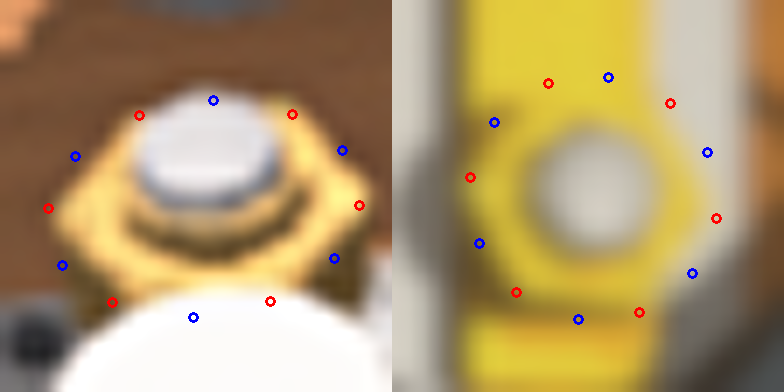

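The nut corners at crop (50,212), (368,195) and (290,105) sit close to the red markers, which are the predicted fully tightened pose. A quick numeric check of the corner-to-corner line:

```bash
python3 - <<'E'
from h import *
def meas(fn):
    b=cv2.imread(fn); o=np.array([162,208]); c=cv2.resize(b[o[1]:o[1]+28,o[0]:o[0]+28],(392,392),interpolation=cv2.INTER_CUBIC)
    h=cv2.cvtColor(c,cv2.COLOR_BGR2HSV); m=((h[...,0]>14)&(h[...,0]<32)&(h[...,1]>70)&(h[...,2]>190)).astype(np.uint8)
    cs,_=cv2.findContours(m,0,2); k=max(cs,key=cv2.contourArea)[:,0]
    L=k[k[:,0]<k[:,0].min()+4].mean(0); R=k[k[:,0]>k[:,0].max()-4].mean(0)
    P=ray('scene',np.array([L,R])/14+o-.5,.082)[:,:2]; d=P[1]-P[0]
    print(fn,L,R,'len',np.hypot(*d)*1000,'angle',np.degrees(np.arctan2(d[1],d[0])),'mid',P.mean(0))
meas('pics/scene0.png'); meas('pics/g_s.png')
E
python3 - <<'E'
import sys; sys.path.insert(0,'.')
from h import *
goto([.5695,.2887,.2],-95.2)
E
```

```text
pics/scene0.png [ 47.66666667 205.        ] [350.4 230.3] len 57.46895952072395 angle 72.15846398707146 mid [ 0.61340736 -0.18511309]
pics/g_s.png [ 46.5        229.58333333] [350.5        210.66666667] len 56.33313633970023 angle 84.06003182563188 mid [ 0.61406789 -0.18517585]
t 26.75 pos [ 565.7 -394.4  114.9] psi -13.14 open 23.9mm grip 30.0 F [-0.4 -0.2 -3. ] M [-0.179 -0.048  0.058] j6 -31.0 tilt 0.03
turn az total 0.2279  shift total [ -1.163 -13.613  -1.701]
```

Turn between the two pictures is about 168°, a total of roughly 2.93 rad, which matches the stop at 2.95. Now I'll carry the spanner back.

Emit:
{"name": "apply_moves", "arguments": {
  "plan": "0 0 -0.2 0 0 0; 0 0 -0.4 0 0 0; 0 0 -0.45 0 0 0; 0 0 -0.4 0 0 0; 0 0 -0.25 0 0 0; 0 0 0 0 0 0.008; 0 0 0 0 0 0.015; 0 0 0 0 0 0.015; 0 0 0 0 0 0.015; 0 0 0 0 0 0.015"
}}

```text
time_s: 27.58
position: [0.5652, -0.3936, 0.1985]
tcp_rot: [[0.614, 0.789, -0.002], [0.789, -0.614, 0.002], [0.0, -0.003, -1.0]]
force: [-1.5, -0.6, -2.8]
opening: 0.27
grasp_force: 30.0
```

Emit:
{"name": "apply_moves", "arguments": {
  "plan": "0 0 0 0 0 0.015; 0 0 0 0 0 0.015; 0 0 0 0 0 0.015; 0 0 0 0 0 0.015; 0 0 0 0 0 0.015; 0 0 0 0 0 0.015; 0 0 0 0 0 0.015; 0 0 0 0 0 0.015; 0 0 0 0 0 0.015; 0 0 0 0 0 0.015"
}}

```text
time_s: 28.42
position: [0.5651, -0.3934, 0.1983]
tcp_rot: [[0.999, -0.033, -0.003], [-0.033, -0.999, 0.003], [-0.003, -0.002, -1.0]]
force: [-0.6, -0.1, -2.3]
opening: 0.273
grasp_force: 30.0
```

```bash
python3 -c "
from h import *
goto([.5695,.2887,.2],-95.2)"
```

```text
t 28.42 pos [ 565.1 -393.4  198.3] psi -91.87 open 23.8mm grip 30.0 F [-0.6 -0.1 -2.3] M [ 0.035  0.208 -0.015] j6 47.8 tilt 0.21
turn az total 0.0092  shift total [ -1.149 -13.594  -0.034]
```

Emit:
{"name": "apply_moves", "arguments": {
  "plan": "0 0 0 0 0 0.0092; -0.02 -0.25 0 0 0 0; -0.04 -0.4 0 0 0 0; -0.047 -0.55 0 0 0 0; -0.047 -0.55 0 0 0 0; -0.047 -0.55 0 0 0 0; -0.047 -0.55 0 0 0 0; -0.047 -0.55 0 0 0 0; -0.047 -0.55 0 0 0 0; -0.047 -0.55 0 0 0 0"
}}

```text
time_s: 29.25
position: [0.5646, -0.1657, 0.1991]
tcp_rot: [[0.996, -0.084, -0.002], [-0.084, -0.996, 0.002], [-0.002, -0.002, -1.0]]
force: [0.9, 0.5, -2.8]
opening: 0.272
grasp_force: 30.0
```

Emit:
{"name": "apply_moves", "arguments": {
  "plan": "-0.047 -0.55 0 0 0 0; -0.047 -0.55 0 0 0 0; -0.047 -0.55 0 0 0 0; -0.047 -0.55 0 0 0 0; -0.047 -0.55 0 0 0 0; -0.047 -0.55 0 0 0 0; -0.047 -0.55 0 0 0 0; -0.047 -0.55 0 0 0 0; -0.047 -0.55 0 0 0 0; -0.047 -0.55 0 0 0 0"
}}

```text
time_s: 30.08
position: [0.5642, 0.1098, 0.1991]
tcp_rot: [[0.996, -0.084, -0.003], [-0.084, -0.996, 0.001], [-0.003, -0.0, -1.0]]
force: [0.2, 0.4, -2.2]
opening: 0.271
grasp_force: 30.0
```

Emit:
{"name": "apply_moves", "arguments": {
  "plan": "-0.047 -0.55 0 0 0 0; -0.047 -0.55 0 0 0 0; -0.047 -0.55 0 0 0 0; -0.047 -0.55 0 0 0 0; -0.047 -0.55 0 0 0 0; -0.047 -0.55 0 0 0 0; -0.02 -0.25 0 0 0 0; 0 0 0 0 0 0; 0 0 0 0 0 0"
}}

```text
time_s: 30.83
position: [0.5649, 0.2861, 0.199]
tcp_rot: [[0.997, -0.083, -0.002], [-0.083, -0.997, -0.001], [-0.002, 0.001, -1.0]]
force: [-0.3, 0.6, -3.1]
opening: 0.27
grasp_force: 30.0
```

```bash
python3 -c "
from h import *
goto([.5695,.2887,.0225],-95.2)"
```

```text
t 30.83 pos [564.9 286.1 199. ] psi -94.77 open 23.5mm grip 30.0 F [-0.3  0.6 -3.1] M [-0.003  0.203 -0.002] j6 111.6 tilt 0.13
turn az total 0.0012  shift total [ 0.086 -0.061  3.53 ]
```

Emit:
{"name": "apply_moves", "arguments": {
  "plan": "0.086 -0.061 0.2 0 0 0.0012; 0 0 0.4 0 0 0; 0 0 0.5 0 0 0; 0 0 0.5 0 0 0; 0 0 0.5 0 0 0; 0 0 0.5 0 0 0; 0 0 0.4 0 0 0; 0 0 0.2 0 0 0; 0 0 0.15 0 0 0; 0 0 0 0 0 0"
}}

```text
time_s: 31.67
position: [0.5703, 0.2872, 0.0304]
tcp_rot: [[0.995, -0.095, -0.003], [-0.095, -0.995, -0.001], [-0.003, 0.001, -1.0]]
force: [-0.2, -0.8, -2.2]
opening: 0.275
grasp_force: 30.0
```

Emit:
{"name": "apply_moves", "arguments": {
  "plan": "0 0 0.06 0 0 0; 0 0 0.06 0 0 0; 0 0 0.04 0 0 0; 0 0 0 0 0 0; 0 0 0 0 0 0"
}}

```text
time_s: 32.08
position: [0.5711, 0.2885, 0.0246]
tcp_rot: [[0.996, -0.093, 0.001], [-0.093, -0.996, 0.0], [0.001, -0.0, -1.0]]
force: [-0.1, 0.4, -2.9]
opening: 0.27
grasp_force: 30.0
```

```bash
python3 -c "
from h import *
goto([.5695,.2887,.0215],-95.2)"
```

```text
t 32.08 pos [571.1 288.5  24.6] psi -95.36 open 23.5mm grip 30.0 F [-0.1  0.4 -2.9] M [0.056 0.232 0.023] j6 112.2 tilt 0.06
turn az total -0.0004  shift total [-0.033 -0.002  0.063]
```

Emit:
{"name": "apply_moves", "arguments": {
  "plan": "0 0 0.03 0 0 0; 0 0 0.03 0 0 0; 0 0 0.02 0 0 0; 0 0 0 0 0 0; 0 0 0 0 0 0"
}}

```text
time_s: 32.5
position: [0.5713, 0.2885, 0.0215]
tcp_rot: [[0.996, -0.093, 0.001], [-0.093, -0.996, 0.0], [0.001, -0.0, -1.0]]
force: [-1.4, -1.2, 5.8]
opening: 0.269
grasp_force: 30.0
```

```bash
python3 -c "
from h import *
state()"
```

```text
t 32.50 pos [571.3 288.5  21.5] psi -95.35 open 23.4mm grip 30.0 F [-1.4 -1.2  5.8] M [-0.082  0.256  0.053] j6 112.2 tilt 0.08
```

Contact with the bars is felt at the original height. Releasing and lifting.

Emit:
{"name": "apply_moves", "arguments": {
  "plan": "0 0 0 0 0 0; 0 0 0 0 0 0; 0 0 0 0 0 0; 0 0 0 0 0 0; 0 0 0 0 0 0; 0 0 0 0 0 0; 0 0 0 0 0 0; 0 0 -0.2 0 0 0; 0 0 -0.4 0 0 0; 0 0 -0.5 0 0 0",
  "gripper": 1
}}

```text
time_s: 33.33
position: [0.5694, 0.2878, 0.0744]
tcp_rot: [[0.996, -0.094, -0.004], [-0.094, -0.996, -0.001], [-0.004, 0.002, -1.0]]
force: [-0.0, -0.2, -0.6]
opening: 0.938
grasp_force: 0.0
```

Emit:
{"name": "apply_moves", "arguments": {
  "plan": "0 0 -0.5 0 0 0; 0 0 -0.5 0 0 0; 0 0 -0.5 0 0 0; 0 0 -0.5 0 0 0; -0.5 0 -0.3 0 0 0; -0.5 0 0 0 0 0; -0.5 0 0 0 0 0; -0.5 0 0 0 0 0; -0.3 0 0 0 0 0; 0 0 0 0 0 0"
}}

```text
time_s: 34.17
position: [0.4521, 0.299, 0.1906]
tcp_rot: [[0.996, -0.092, -0.004], [-0.092, -0.996, -0.001], [-0.003, 0.001, -1.0]]
force: [0.0, -0.2, -0.3]
opening: 1.0
grasp_force: 0.0
```

Run:
```python
from h import *
state()
b=capture('top'); cv2.imwrite('pics/h_t.png',b[:,:,::-1]); c2=capture('scene'); cv2.imwrite('pics/h_s.png',c2[:,:,::-1])
for fn in('top0','h_t'):
    a=cv2.imread(f"pics/{fn}.png"); hsv=cv2.cvtColor(a,cv2.COLOR_BGR2HSV); S=hsv[...,1].astype(int);V=hsv[...,2].astype(int)
    w=np.zeros(S.shape,bool); w[125:222,155:230]=1
    cs,_=cv2.findContours(((S<70)&(V>120)&w).astype(np.uint8),0,2)
    for c in sorted(cs,key=cv2.contourArea)[-2:]:
        P=ray("top",c[:,0],0.042)[:,:2]*1000; print(fn,cv2.contourArea(c),cv2.minAreaRect(P.astype(np.float32)))
a=cv2.imread('pics/scene0.png').astype(int); d=np.abs(a-cv2.imread('pics/h_s.png').astype(int)).sum(2)>60
print('scene changed px: rest',d[190:262,285:375].sum(),'jar',d[200:250,225:256].sum(),'tin',d[232:264,96:134].sum(),'jug',d[168:212,160:190].sum())
```

```text
t 34.17 pos [452.1 299.  190.6] psi -95.25 open 87.0mm grip 0.0 F [ 0.  -0.2 -0.3] M [0.062 0.04  0.007] j6 116.9 tilt 0.21
top0 405.5 ((618.725341796875, 182.48114013671875), (60.896480560302734, 173.70376586914062), 89.40535736083984)
top0 531.0 ((620.675537109375, 283.6724853515625), (83.4306869506836, 196.2718505859375), 84.98286437988281)
h_t 386.0 ((618.725341796875, 182.4811553955078), (60.896480560302734, 173.70376586914062), 89.40534973144531)
h_t 504.5 ((621.3668823242188, 281.6238708496094), (84.82858276367188, 196.88104248046875), 85.7667465209961)
scene changed px: rest 821 jar 0 tin 0 jug 205
```

The spanner is back within 2 mm of its start pose and the small spanner hasn't moved. The jug's changed pixels are most likely the arm's shadow, since nothing passed near it. Handing in.

```bash
python3 -c "
from rig import bot
print(bot.hand_in())"
```

```text
the job is handed in; nothing more can be done
None
```

The job is handed in, though the hand-in returned no verdict: the nut was run down hand tight with the fingers and tightened to its stop with the matching spanner, which lies back on the rest with the gripper clear. I saw no sign of the jug, jar, tin or small spanner being moved, though the jug was only checked by its path.

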